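# Book out a bearing ball at the parts counter

## Robot

A 6-joint arm with a two-finger parallel gripper is mounted at the origin on the work surface. World frame = base frame: x ahead of the robot, y to its left, z up, the work surface at z = 0. Lengths are in m, angles in rad, forces in N, time in s.
With the tool pointing down it reaches from about 0.225 to 0.875 m from the base axis. Payload 3.4 kg.
Tool frame: the origin (TCP) lies between the finger pads; the fingertips stand 8 mm ahead of it and the grasp point (between the pads) lies 11 mm behind it; z points along the fingers, y is the line along which they close (so a half turn about z gives the same grasp; the last joint's range is limited). The gripper opens to 85 mm and grips with 20 to 120 N. Pads are 22 mm wide; open, the fingers measure 114 mm over their backs; the gripper's body (76 mm by 85 mm) begins 54 mm behind the grasp point. The pads swing forward as they close: fully open they stand 13 mm farther back than shut.
Start: joints at [1.028, 0.276, 1.505, -0, 1.361, -0.121], TCP at [0.235, 0.525, 0.239] pointing down, gripper open.
Joint ranges: [-2.89, 2.89], [-0.75, 2.08], [0.22, 2.7], [-1.18, 4.32], [0.11, 2.71], [-2.7, 2.7]. Speed limits (rad/s): [2.57, 2.57, 3.14, 3.14, 3.14, 3.14].

## Interface

Orientations are given as a unit quaternion [w, x, y, z].
In Python, from rig import manip, optics, finder gives the robot as it stands.
- The arm moves only by the tool servo_tool, never from a script. Its argument "increments" is a list of rows, each a list of 7 numbers: the shift along the tool's x, y, z in cm, then the turn, a rotation vector about the tool's x, y, z in degrees, then the closure, from -1 (fully open) to 1 (shut). In form: [[x, y, z, rx, ry, rz, gripper], ...]. A call has exactly 5 rows; each row shifts and turns the commanded pose from where the row before left it, along the tool's axes as they then stand; what a row does not reach is not made up. A row lasts 1/10 s, in which the tool goes at most 50 mm and 8.59 degrees, less where a joint would pass 70% of its speed; a pose out of reach is approached as far as the arm can. A call is refused whole if a number of a shift passes 5 or a number of a turn 8.59, either way. A call with a gripper value outside its range is refused whole. The fingers move at their own pace and stop on an object; "squeeze" is the grip in N (left out, the last holds). Time passes only in rows, so rows that do not move let the fingers close, or fill a call up. It gives the time, the measured TCP pose, the force, the opening and the grip force at its end, in the units of the state.
- manip.get_state(): the state, without advancing time (a new reading comes with each control period).
- optics.get_image(name): name is "scene" or "top" or "wrist"; returns the picture (384x512x3 uint8, red, green, blue); there is no depth.
- optics.get_calibration(name): a dict with "fov_y" (degrees; the focal length in pixels is half the picture's height over the tangent of half this angle, whatever the lens; pixels are square), "cx", "cy" (the principal point, pixels), "world_to_cam" (4x4, takes a point from world to camera coordinates). Camera axes: x right, y down, z forward; pixel columns grow to the right and rows downward; lengths in m; the calibration is good to about 2 mm. A picture is of the moment at which its call begins: read the wrist's pose just before it. get_calibration takes no time and is no camera call; for the wrist camera it gives the pose at the moment of the call.
- manip.sign_off(): hands the job in; it is judged then, once.
Trained networks look in the newest picture that a camera, given by its name, has taken for a name from the list of things; names that differ only in an ending like _2 or _b are one class to them, and where a whole thing is asked for, a point or a joint stands for the part that bears it (a point fixed in the world has none). Each returns a list of dicts, best first, with "p" (0 to 1); they miss things now and then, are a little off and sometimes report something else, mostly with a low value. They report only what shows in the picture. A call takes as long as a camera call. They do not tell look-alikes from the thing itself.
- finder.silhouettes(label, camera): "region" (384x512 bool, what is visible of it) and "box" ([centre column, centre row, width, height] in pixels, round what is visible of it).
- finder.tip_of(label, camera): "at" ([column, row] in pixels: a listed point, or the origin of a listed thing).
The state is a dict: "clock": time; "qpos": joint angles; "qd": joint speeds; "effort": joint torques, N m; "position": TCP position; "ee_rot": TCP orientation; "contact_force": force on the tool from outside, world axes, zero at the start; "moment": the same for the moment, N m; "width": finger opening in m; "gripper_force": force on a finger pad.
Only numpy, scipy, OpenCV 4.12 (cv2) and the standard library are available. Lean on these libraries where they do the work, as an engineer would, in place of code of your own. Each camera call takes 0.05 s, during which the arm holds its last target. There are 200 camera calls.

## Task

Book out the loose bearing ball: first turn the steel tin, where it stands, so that its paper label squarely faces the window of the upright scanner, and let go of it. Then take the ball tray by its upright grip and carry it, never letting the ball roll out of its pocket, to the flat reader, and finish while still holding it there, level and still, centred with its underside about 80 mm above the reader's glass; do not set it down or let go. Leave the bin, the carton and the bearing alone.

Things in the scene. Friction and masses are not known exactly. Their poses are not given: they have to be found in the camera images.
- tin: Loose upright dark steel tin, 54 mm diameter, 105 mm tall, 0.2 to 0.45 kg, on the counter before the scanner's window, its axis 105 to 125 mm from the scanner's origin. Origin: centre of its underside; z up. Its x axis points out through the middle of its paper label: the label faces the window squarely when this axis points the same way as the scanner's x axis.
- label (a point): Middle of the tin's white paper label (about 37 mm wide around the side, 62 mm tall, with a 24 mm wide tab folded over the top edge onto the lid), on the side of the tin, 27 mm from its axis and 58 mm above its underside.
- scanner: Upright grey scanner block fixed to the counter, 60 mm deep (x), 75 mm wide (y), 95 mm tall, on a black foot 85 x 90 x 10 mm. Origin: centre of its underside. Its dark glass window is on its -x face, looking along its -x axis towards the tin.
- window (a point): Middle of the scanner's window, on its -x face, 31 mm from the scanner's axis and 60 mm above the counter.
- tray: Loose flat aluminium tray on the counter: plate 160 (x) x 80 (y) x 6 mm, 0.27 to 0.45 kg without ball. Grey upright grip in its middle, 42 mm long (x), 14 mm thick (y), its top 82 mm above the tray's underside: grasp it from above across its thickness. A shallow ring at each end holds a pocket: the ball is in the +x one, the other is empty. Origin: centre of the underside; z up.
- pocket (a point): Centre of the ball's pocket, on the plate's upper face (tray x = +50 mm, 6 mm above the tray's underside): inside a black ring of 48 mm outside and 34 mm inside diameter, standing 3 mm above the plate.
- ball_center (a point): Centre of the loose steel bearing ball, 28 mm diameter, 90 g, lying in the pocket with 3 mm of play all round; it rolls over the 3 mm ring if the tray is tipped by more than some 35 degrees or jerked.
- reader: Flat black reader fixed to the counter, 150 mm (x) x 130 mm (y) x 28 mm high, with a glass top. Origin: centre of its underside.
- glass (a point): Centre of the reader's glass, on its top, 28 mm above the counter.
- parts_bin: Bystander: open blue plastic bin of nuts, 100 x 150 x 75 mm, beyond the work. Origin: centre of its underside.
- carton: Bystander: closed cardboard carton, 90 x 120 x 70 mm, beyond the work. Origin: centre of its underside.
- bearing: Bystander: steel bearing ring lying flat, 62 mm outside diameter, 32 mm bore, 18 mm high, between the robot and the work. Origin: centre of its underside.
There are look-alikes about, which are no part of the job. Of the things shaped like the part that bears ball_center, the bare steel one is meant.

How it is judged:
On the way, in this order (a step that is already met when the one before it is completed fails the run):
1. the tin stands in front of the scanner with its label facing the window, and is released (angle between the x axis of tin and the x axis of scanner, either way round below 0.3 rad and x of label in the frame of scanner above -0.1135 m and x of tin in the frame of scanner between -0.139 and -0.09 m and y of tin in the frame of scanner between -0.03 and 0.03 m and angle between tin's own z axis and vertical below 0.1 rad and height (world z) of tin below 0.006 m and linear speed of tin below 0.03 m/s and contact force between the fingers and tin below 0.2 N), for 0.2 s.
2. the tray is lifted off the counter with the ball in its pocket (height (world z) of tray above 0.03 m and distance between ball_center and pocket below 0.021 m), for 0.2 s.
At the end, for the whole second after the job is handed in: Gripper alone holds the tray still, level within 0.1 rad, within 30 mm of the glass's centre and 45 to 115 mm above it, ball in its pocket; tin upright, free, axis 90 to 139 mm before the scanner's origin and within 30 mm of its centre line, label facing within 0.3 rad (all of step 1 and distance between ball_center and pocket below 0.021 m and horizontal distance between tray and glass below 0.03 m and height (world z) of tray between 0.073 and 0.143 m and angle between tray's own z axis and vertical below 0.1 rad and linear speed of tray below 0.03 m/s and contact force between the fingers and tray above 2 N and contact force between tray and reader below 0.2 N and contact force between tray and tin below 0.2 N and contact force between tray and scanner below 0.2 N); the arm keeps its last pose, push and grip.
It fails at once if the ball leaves its pocket (distance between ball_center and pocket above 0.023 m).
It fails at once if the tin is tipped over (angle between tin's own z axis and vertical above 0.4 rad).
It fails at once if a bystander (bin, carton, bearing) is shifted by more than 30 mm (distance of any of parts_bin, carton, bearing from where it was at the start of the episode above 0.03 m).
It also fails if it takes over 70 s, if anything falls off the work surface, if the arm or the gripper's body presses on something with over 40 N, if the wrist force passes 120 N, or if a joint passes its speed limit or range.

## Working session

There is one attempt and no reset: what is moved stays moved. The work goes in short steps, Python scripts to look and compute and a tool call to move; the robot and the scene stay as the last step left them, time stands still between calls to the robot, and variables do not carry over. Pictures are saved under pics/ and viewed, at most 10 in all, crops included, and the job is handed in when it is done.

Besides the shell and the picture viewer there is one more tool, called after "Call:" as name([rows], argument=value, ...), one row to a line, values as JSON. servo_tool: Moves the arm, as the interface text tells. Its arguments: {"type":"object","properties":{"increments":{"type":"array","items":{"type":"array","items":{"type":"number"}}},"squeeze":{"type":"number"}},"required":["increments"]}

```bash
mkdir -p pics; cat > h.py <<'E'
import numpy as np, cv2
from rig import manip, optics, finder
def K(n):
    c=optics.get_calibration(n); f=192/np.tan(np.radians(c["fov_y"])/2)
    return f,c["cx"],c["cy"],np.array(c["world_to_cam"])
def ray(n,p):
    f,cx,cy,T=K(n); d=T[:3,:3].T@np.array([(p[0]-cx)/f,(p[1]-cy)/f,1]); o=-T[:3,:3].T@T[:3,3]
    return o,d/np.linalg.norm(d)
def atz(n,p,z):
    o,d=ray(n,p); return o+d*(z-o[2])/d[2]
def proj(n,P):
    f,cx,cy,T=K(n); q=T[:3,:3]@np.array(P)+T[:3,3]; return np.array([f*q[0]/q[2]+cx,f*q[1]/q[2]+cy])
def tri(rs):
    A=0;b=0
    for o,d in rs:
        M=np.eye(3)-np.outer(d,d); A=A+M; b=b+M@o
    X=np.linalg.solve(A,b); return X,[np.linalg.norm(np.cross(X-o,d)) for o,d in rs]
E
python3 - <<'E'
from h import *
np.set_printoptions(precision=3,suppress=True)
s=manip.get_state(); print(s["clock"],s["position"],s["ee_rot"],s["width"])
for c in ["top","scene"]:
    im=optics.get_image(c); cv2.imwrite(f"pics/{c}0.png",cv2.resize(im[:,:,::-1],(800,600),interpolation=cv2.INTER_CUBIC))
    o,_=ray(c,(256,192)); print(c,o)
    for l in ["tin","label","scanner","window","tray","pocket","ball_center","reader","glass"]:
        for r in finder.tip_of(l,c)[:3]: 
            z={"label":.058,"window":.06,"pocket":.006,"ball_center":.02,"glass":.028}.get(l,0)
            print(l,round(r["p"],2),np.array(r["at"]),atz(c,r["at"],z))
E
```

```text
0.0 [0.235 0.524 0.238] [-0.     0.209  0.978 -0.001] 0.08523710623252599
top [0.391 0.068 1.236]
tin 0.94 [179.1 217.6] [0.524 0.268 0.   ]
tin 0.16 [365.4 196.7] [ 0.595 -0.236  0.   ]
label 0.84 [171.6 227.3] [0.493 0.277 0.058]
scanner 0.82 [137.1 225.1] [0.501 0.38  0.   ]
window 0.66 [143.5 223.5] [0.5   0.349 0.06 ]
tray 0.82 [367.9 219.3] [ 0.533 -0.242  0.   ]
pocket 0.74 [360.1 200.6] [ 0.583 -0.22   0.006]
ball_center 0.47 [382.6 166.8] [ 0.675 -0.279  0.02 ]
reader 0.79 [284.2 208.7] [ 0.556 -0.015  0.   ]
glass 0.87 [285.3 211.7] [ 0.545 -0.016  0.028]
glass 0.72 [135.1 227.6] [0.492 0.378 0.028]
scene [ 1.154 -0.492  0.705]
tin 0.62 [291.8 167.8] [0.512 0.262 0.   ]
label 0.9 [283.6 143.9] [0.47  0.27  0.058]
label 0.55 [147.8 269. ] [ 0.593 -0.261  0.058]
scanner 0.56 [311.6 149.7] [0.492 0.374 0.   ]
window 0.6 [309.6 139.1] [0.508 0.338 0.06 ]
tray 0.56 [144.8 269.5] [ 0.54  -0.246  0.   ]
tray 0.51 [166.7 271.7] [ 0.579 -0.215  0.   ]
pocket 0.96 [166.3 274. ] [ 0.588 -0.222  0.006]
ball_center 0.62 [169.5 310.8] [ 0.68  -0.276  0.02 ]
ball_center 0.56 [165.3 268.8] [ 0.586 -0.221  0.02 ]
reader 0.71 [167.9 275.4] [ 0.589 -0.219  0.   ]
reader 0.66 [229.6 222.3] [ 0.558 -0.015  0.   ]
glass 0.65 [231.8 210.4] [ 0.553 -0.002  0.028]
```

View pics/top0.png

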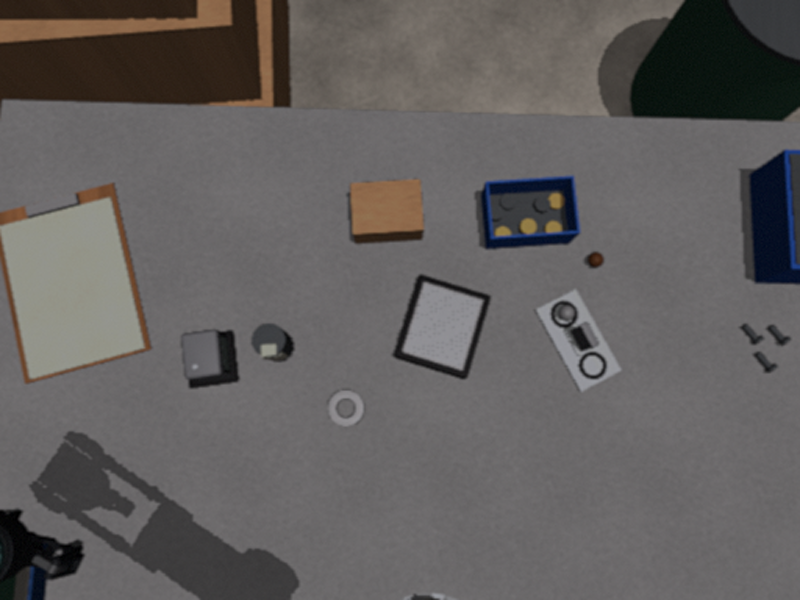

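View pics/scene0.png

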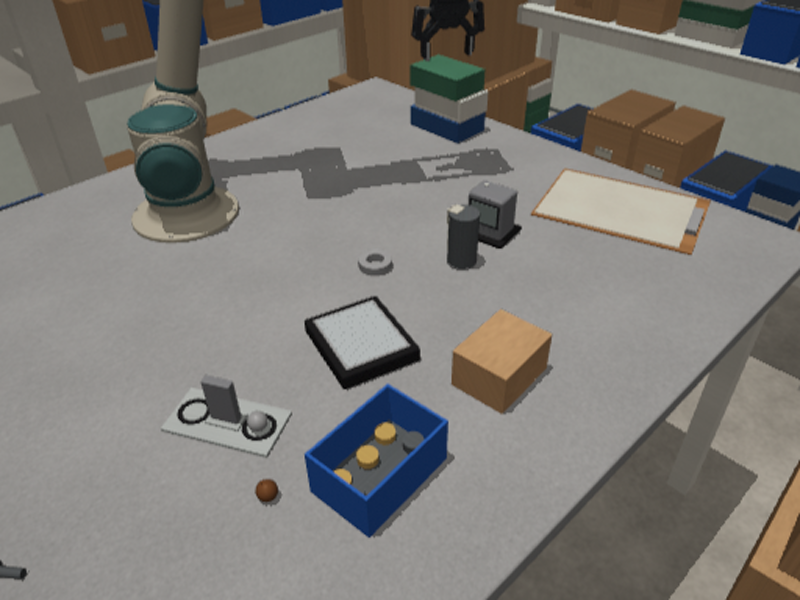

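The top picture shows the tin at about (270,342) with its tab pointing towards the robot. The scanner is left of it at (208,357). The tray is at (578,340) with the steel ball in its far ring at (565,312), and the rusty look-alike ball lies at (595,259). The reader is at (442,326). The scene picture agrees with this. I'll go above the tin for a closer look.

Call:
servo_tool([
  [-3.6,-1.2,0,0,0,0,-1],
  [-3.6,-1.2,0,0,0,0,-1],
  [-3.6,-1.2,0,0,0,0,-1],
  [-3.6,-1.2,0,0,0,0,-1],
  [-3.6,-1.2,0,0,0,0,-1],
])

```text
clock: 1.5
position: [0.376, 0.3951, 0.2395]
ee_rot: [0.0, 0.209, 0.978, 0.0]
contact_force: [1.5, -0.5, -0.3]
width: 0.0851
gripper_force: 0.0
```

Call:
servo_tool([
  [-3.6,-1.2,0,0,0,0,-1],
  [-3.6,-1.2,0,0,0,0,-1],
  [-3.4,-1.2,0,0,0,0,-1],
  [0,0,0,0,0,8,-1],
  [0,0,0,0,0,8,-1],
])

```text
clock: 2.0
position: [0.4581, 0.3189, 0.2392]
ee_rot: [-0.0, 0.347, 0.938, 0.0]
contact_force: [0.6, 0.2, -0.3]
width: 0.0855
gripper_force: 0.0
```

```bash
cat > look.py <<'E'
from h import *
import sys
np.set_printoptions(precision=3,suppress=True)
s=manip.get_state(); print(s["clock"],s["position"],s["ee_rot"],s["width"],s["qpos"])
for c in sys.argv[3:]:
    im=optics.get_image(c)
    if sys.argv[1]!="-": cv2.imwrite(f"pics/{sys.argv[1]}_{c}.png",im[:,:,::-1])
    print(c,ray(c,(256,192))[0])
    for l in sys.argv[2].split(","):
        for r in finder.tip_of(l,c)[:2]:
            z={"label":.058,"window":.06,"pocket":.006,"ball_center":.02,"glass":.028}.get(l,0)
            print(l,round(r["p"],2),np.array(r["at"]),atz(c,r["at"],z))
E
python3 look.py a tin,label,scanner,window wrist
```

```text
2.0 [0.458 0.319 0.239] [-0.     0.347  0.938  0.   ] 0.08545765859992008 [ 0.483  0.251  1.541  0.     1.35  -0.378]
wrist [0.398 0.37  0.374]
tin 0.8 [258.  219.3] [0.517 0.268 0.   ]
label 0.73 [238.3 223.5] [0.489 0.266 0.058]
scanner 0.97 [317.2 142.9] [0.488 0.379 0.   ]
window 0.94 [306.  174.3] [0.491 0.351 0.06 ]
```

View pics/a_wrist.png

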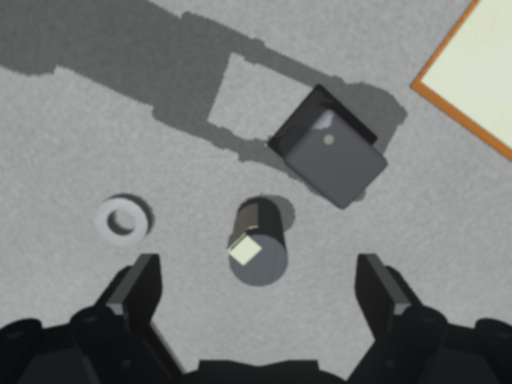

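```bash
cat > tin.py <<'E'
from h import *
np.set_printoptions(precision=4,suppress=True)
s=manip.get_state(); print(s["clock"],s["position"],s["ee_rot"])
im=optics.get_image("wrist"); cv2.imwrite("pics/t.png",im[:,:,::-1])
r=finder.silhouettes("tin","wrist")[0]; m=r["region"]; print("p",r["p"],r["box"])
hsv=cv2.cvtColor(im,cv2.COLOR_RGB2HSV)
# fit cylinder: project model silhouette, match to mask
from scipy.optimize import minimize
from scipy.ndimage import distance_transform_edt
a=np.linspace(0,2*np.pi,60,endpoint=False)
def mask(x,y):
    P=[proj("wrist",(x+.027*np.cos(t),y+.027*np.sin(t),z)) for t in a for z in (0,.105)]
    h=cv2.convexHull(np.array(P,np.float32)); q=np.zeros(m.shape,np.uint8); cv2.fillPoly(q,[np.int32(np.round(h*16))],1,shift=4); return q>0
best=None
c0=np.array([.517,.268])
for st in (.006,.002,.0007):
    g=[(np.sum(mask(*(c0+[i*st,j*st]))&m)/np.sum(mask(*(c0+[i*st,j*st]))|m),i,j) for i in range(-4,5) for j in range(-4,5)]
    b=max(g); c0=c0+st*np.array(b[1:]); 
print("tin",c0,"iou",b[0])
# bright paper on the lid
tp=np.array([proj("wrist",(c0[0]+.027*np.cos(t),c0[1]+.027*np.sin(t),.105)) for t in a],np.float32)
q=np.zeros(m.shape,np.uint8); cv2.fillPoly(q,[np.int32(np.round(tp))],1)
w=(q>0)&(im.min(2)>im[q>0].min(1).mean()+25); ys,xs=np.nonzero(w)
pp=np.array([atz("wrist",p,.105)[:2] for p in zip(xs,ys)]); d=pp.mean(0)-c0
print("n",len(xs),"tab centre",pp.mean(0),"r",np.linalg.norm(d),"label yaw deg",np.degrees(np.arctan2(d[1],d[0])))
E
python3 tin.py
```

```text
2.25 [0.4569 0.3201 0.2394] [0.     0.3421 0.9397 0.0001]
p 0.8 [256.8, 243.2, 60.8, 92.3]Traceback (most recent call last):
  File "tin.py", line 17, in <module>
    g=[(np.sum(mask(*(c0+[i*st,j*st]))&m)/np.sum(mask(*(c0+[i*st,j*st]))|m),i,j) for i in range(-4,5) for j in range(-4,5)]
                                                 ~~~~^^^^^^^^^^^^^^^^^^^
  File "tin.py", line 12, in mask
    P=[proj("wrist",(x+.027*np.cos(t),y+.027*np.sin(t),z)) for t in a for z in (0,.105)]
       ~~~~^^^^^^^^^^^^^^^^^^^^^^^^^^^^^^^^^^^^^^^^^^^^^^^
  File "h.py", line 12, in proj
    f,cx,cy,T=K(n); q=T[:3,:3]@np.array(P)+T[:3,3]; return np.array([f*q[0]/q[2]+cx,f*q[1]/q[2]+cy])
              ~^^^
  File "h.py", line 4, in K
    c=optics.get_calibration(n); f=192/np.tan(np.radians(c["fov_y"])/2)
ValueError: time passes only in moves, steps and waits
```

The wrist picture shows the lid at (258,258) with its tab at (245,250), and the scanner's top at (335,160). The fit failed because I called the calibration too often, so I'll cache it. I'll fit the scanner's pose as well.

```bash
sed -i 's/^def K(n):/import functools\n@functools.lru_cache(None)\ndef K(n):/' h.py
cat >> tin.py <<'E'
ts=finder.silhouettes("scanner","wrist"); ms=ts[0]["region"]
def box(p):
    x,y,t=p; R=np.array([[np.cos(t),-np.sin(t)],[np.sin(t),np.cos(t)]]); q=np.zeros(m.shape,np.uint8)
    for L,W,z0,z1 in ((.06,.075,0,.095),(.085,.09,0,.01)):
        P=[proj("wrist",(*(R@np.array([sx*L/2,sy*W/2])+[x,y]),z)) for sx in(-1,1) for sy in(-1,1) for z in(z0,z1)]
        cv2.fillPoly(q,[np.int32(np.round(cv2.convexHull(np.array(P,np.float32))*16))],1,shift=4)
    return q>0
def iou(p): b=box(p)&~m; return np.sum(b&ms)/np.sum(b|ms)
bs=max((minimize(lambda u:-iou((u[0]/100,u[1]/100,u[2])),[49.5,37.8,t],method="Nelder-Mead",options=dict(initial_simplex=np.array([[49.5,37.8,t],[50.5,37.8,t],[49.5,38.8,t],[49.5,37.8,t+.2]]))) for t in (1.2,1.4,1.6,1.8)),key=lambda r:-r.fun)
sc=bs.x*[.01,.01,1]; print("scanner",sc[:2],np.degrees(sc[2]),"iou",-bs.fun)
t=sc[2]; print("tin in scanner",np.array([[np.cos(t),np.sin(t)],[-np.sin(t),np.cos(t)]])@(c0-sc[:2]))
E
python3 tin.py
```

```text
2.35 [0.4568 0.3202 0.2394] [0.     0.3424 0.9395 0.0001]
p 0.9 [257.8, 243.2, 62.4, 89.9]
tin [0.5143 0.2707] iou 0.9642301710730948
n 545 tab centre [0.5007 0.2682] r 0.013808166791022317 label yaw deg -169.66895187853478
scanner [0.489  0.3815] 97.01534202281887 iou 0.9389682174113312
tin in scanner [-0.1131 -0.0116]
```

Call:
servo_tool([
  [-1,0,0,0,0,0,-1],
  [-1,0,0,0,0,0,-1],
  [-1,0,0,0,0,0,-1],
  [-0.5,0,0,0,0,0,-1],
  [0,0,0,0,0,0,-1],
])

```text
clock: 3.0
position: [0.4847, 0.2966, 0.2392]
ee_rot: [0.0, 0.344, 0.939, -0.0]
contact_force: [-0.5, 1.4, 0.6]
width: 0.0855
gripper_force: 0.0
```

```bash
python3 tin.py
```

```text
3.0 [0.4847 0.2966 0.2392] [ 0.      0.3441  0.9389 -0.    ]
p 0.67 [256.7, 210.4, 60.8, 84.5]
tin [0.5137 0.2707] iou 0.9584870848708487
n 604 tab centre [0.4993 0.2682] r 0.014611760350289653 label yaw deg -170.2741902040752
scanner [0.4878 0.3804] 98.01089623273397 iou 0.9235989492119089
tin in scanner [-0.1122 -0.0103]
```

Call:
servo_tool([
  [-1.3,0,0,0,0,0,-1],
  [-1.3,-0.1,0,0,0,0,-1],
  [-1.3,0,0,0,0,0,-1],
  [0,0,1,0,0,0,-1],
  [0,0,2,0,0,0,-1],
])

```text
clock: 3.65
position: [0.5145, 0.2713, 0.2098]
ee_rot: [0.001, 0.344, 0.939, 0.001]
contact_force: [-0.1, 0.5, 0.4]
width: 0.0851
gripper_force: 0.0
```

Call:
servo_tool([
  [0,0,3,0,0,0,-1],
  [0,0,3,0,0,0,-1],
  [0,0,3,0,0,0,-1],
  [0,0,2.5,0,0,0,-1],
  [0,0,1.5,0,0,0,-1],
])

```text
clock: 4.15
position: [0.5112, 0.2707, 0.0763]
ee_rot: [-0.002, 0.344, 0.939, -0.001]
contact_force: [-0.2, -0.4, 0.8]
width: 0.0855
gripper_force: 0.0
```

Call:
servo_tool([
  [0,0,0.5,0,0,0,-1],
  [0,0,0,0,0,0,-1],
  [0,0,0,0,0,0,-1],
  [0,0,0,0,0,0,-1],
  [0,0,0,0,0,0,-1],
])

```text
clock: 4.65
position: [0.5136, 0.2717, 0.0753]
ee_rot: [0.001, 0.343, 0.939, 0.001]
contact_force: [-0.7, -0.6, -0.9]
width: 0.0855
gripper_force: 0.0
```

Call:
servo_tool([
  [0,0,0,0,0,0,1],
  [0,0,0,0,0,0,1],
  [0,0,0,0,0,0,1],
  [0,0,0,0,0,0,1],
  [0,0,0,0,0,0,1],
], squeeze=25)

```text
clock: 5.15
position: [0.5132, 0.2717, 0.0748]
ee_rot: [0.0, 0.343, 0.939, 0.0]
contact_force: [0.2, 0.8, 4.6]
width: 0.0534
gripper_force: 26.4
```

Call:
servo_tool([
  [0,0,0,0,0,0,1],
  [0,0,0,0,0,0,1],
  [0,0,0,0,0,0,1],
  [0,0,0,0,0,0,1],
  [0,0,0,0,0,0,1],
])

```text
clock: 5.65
position: [0.5133, 0.2717, 0.0748]
ee_rot: [0.0, 0.343, 0.939, 0.0]
contact_force: [0.5, 0.4, 5.9]
width: 0.0536
gripper_force: 26.5
```

Call:
servo_tool([
  [0,0,0,0,0,3,1],
  [0,0,0,0,0,6,1],
  [0,0,0,0,0,6,1],
  [0,0,0,0,0,6,1],
  [0,0,0,0,0,6,1],
])

```text
clock: 6.15
position: [0.5126, 0.2702, 0.0748]
ee_rot: [0.0, 0.555, 0.832, -0.001]
contact_force: [-0.9, -3.0, 7.9]
width: 0.0531
gripper_force: 26.6
```

Call:
servo_tool([
  [0,0,0,0,0,7,1],
  [0,0,0,0,0,7,1],
  [0,0,0,0,0,7,1],
  [0,0,0,0,0,7,1],
  [0,0,0,0,0,7,1],
])

```text
clock: 6.65
position: [0.5119, 0.2708, 0.0747]
ee_rot: [-0.0, 0.78, 0.626, -0.001]
contact_force: [-2.0, -1.1, 8.7]
width: 0.0533
gripper_force: 26.6
```

Call:
servo_tool([
  [0,0,0,0,0,7,1],
  [0,0,0,0,0,7,1],
  [0,0,0,0,0,7,1],
  [0,0,0,0,0,6,1],
  [0,0,0,0,0,3,1],
])

```text
clock: 7.15
position: [0.5117, 0.2715, 0.0747]
ee_rot: [-0.001, 0.915, 0.404, -0.001]
contact_force: [-2.9, -0.2, 9.4]
width: 0.0534
gripper_force: 26.6
```

Call:
servo_tool([
  [0,0,0,0,0,0,1],
  [0,0,0,0,0,0,1],
  [0,0,0,0,0,0,0.2],
  [0,0,0,0,0,0,-0.4],
  [0,0,0,0,0,0,-1],
])

```text
clock: 7.65
position: [0.5128, 0.2713, 0.0739]
ee_rot: [0.0, 0.914, 0.405, -0.0]
contact_force: [-0.0, 0.4, -0.1]
width: 0.0725
gripper_force: 0.0
```

Call:
servo_tool([
  [0,0,0,0,0,0,-1],
  [0,0,0,0,0,0,-1],
  [0,0,0,0,0,0,-1],
  [0,0,0,0,0,0,-1],
  [0,0,-1,0,0,0,-1],
])

```text
clock: 8.15
position: [0.5119, 0.271, 0.0834]
ee_rot: [-0.0, 0.914, 0.405, -0.002]
contact_force: [-0.3, -0.7, 0.6]
width: 0.0852
gripper_force: 0.0
```

Call:
servo_tool([
  [0,0,-2,0,0,0,-1],
  [0,0,-3,0,0,0,-1],
  [0,0,-3.5,0,0,0,-1],
  [0,0,-3.5,0,0,0,-1],
  [0,0,-3,0,0,0,-1],
])

```text
clock: 8.65
position: [0.5132, 0.2716, 0.2372]
ee_rot: [0.0, 0.914, 0.405, 0.001]
contact_force: [0.1, 0.2, -0.6]
width: 0.0854
gripper_force: 0.0
```

Call:
servo_tool([
  [1,0,-1,0,0,0,-1],
  [1.5,0,0,0,0,0,-1],
  [1.5,0,0,0,0,0,-1],
  [0,0,0,0,0,0,-1],
  [0,0,0,0,0,0,-1],
])

```text
clock: 9.15
position: [0.5394, 0.3008, 0.2445]
ee_rot: [0.0, 0.914, 0.406, -0.0]
contact_force: [0.1, 0.6, -0.2]
width: 0.0852
gripper_force: 0.0
```

```bash
python3 tin.py
```

```text
9.15 [0.5394 0.3008 0.2445] [ 0.0001  0.9141  0.4055 -0.0004]
p 0.98 [257.6, 210.2, 62.9, 85.4]
tin [0.511  0.2687] iou 0.9690234097895484
n 228 tab centre [0.5144 0.2681] r 0.0034220251871008023 label yaw deg -10.160655371956837
scanner [0.494  0.3775] 99.98449348310915 iou 0.8832414553472988
tin in scanner [-0.1101  0.0021]
```

View pics/t.png

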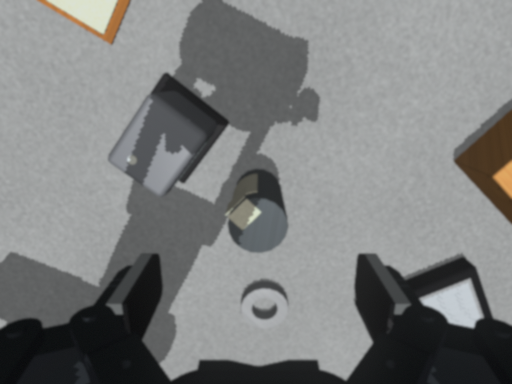

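The picture shows the tab at (243,213) on the lid, whose centre is at (258,222). It points towards the scanner, at about (165,140). A shadow upset the brightness threshold, so I'll segment the paper by its warm hue.

```bash
python3 - <<'E'
from h import *
im=cv2.imread("pics/t.png").astype(int); c=np.array([.511,.2687])
a=np.linspace(0,2*np.pi,60)
for c in (np.array([.511,.2687]),np.array([.5125,.270])):
    tp=np.array([proj("wrist",(c[0]+.027*np.cos(t),c[1]+.027*np.sin(t),.105)) for t in a])
    q=np.zeros(im.shape[:2],np.uint8); cv2.fillPoly(q,[np.int32(np.round(tp))],1)
    w=(q>0)&(im[:,:,2]-im[:,:,0]>8); ys,xs=np.nonzero(w)
    print(np.percentile((im[:,:,2]-im[:,:,0])[q>0],[5,25,50,75,95]), tp.mean(0), len(xs), xs.mean(),ys.mean())
    pp=np.array([atz("wrist",p,.105)[:2] for p in zip(xs,ys)]); d=pp.mean(0)-c
    print(np.linalg.norm(d),np.degrees(np.arctan2(d[1],d[0])))
    (x,y),(W,H),an=cv2.minAreaRect(pp.astype(np.float32)*1000); print(x,y,W,H,an)
E
```

```text
[-11. -10. -10.  -3.  17.] [258.56813837 224.4045051 ] 525 243.85904761904763 213.81714285714287
0.01653900385761789 97.38024481796162
508.7362060546875 285.7756652832031 24.08526611328125 19.868022918701172 3.7372827529907227
[-11. -10. -10.  -2.  17.] [258.83982964 222.35506461] 546 243.54029304029305 213.48901098901098
0.015930699592336145 103.13906334198418
508.6952209472656 286.4032287597656 24.08526611328125 21.125810623168945 3.7372827529907227
```

The label yaw is about 97–103°, against a scanner yaw of 97–100°, so the tin is fine and released. Next is the tray.

Call:
servo_tool([
  [-1.5,1.6,0,0,0,0,-1],
  [-2.9,3.2,0,0,0,0,-1],
  [-2.9,3.2,0,0,0,0,-1],
  [-2.9,3.2,0,0,0,0,-1],
  [-2.9,3.2,0,0,0,0,-1],
])

```text
clock: 9.8
position: [0.558, 0.1056, 0.2446]
ee_rot: [0.0, 0.914, 0.406, 0.0]
contact_force: [0.0, -0.7, -0.2]
width: 0.0855
gripper_force: 0.0
```

Call:
servo_tool([
  [-2.9,3.2,0,0,0,0,-1],
  [-2.9,3.2,0,0,0,0,-1],
  [-2.9,3.2,0,0,0,0,-1],
  [-2.9,3.2,0,0,0,0,-1],
  [-2.9,3.2,0,0,0,0,-1],
])

```text
clock: 10.3
position: [0.5791, -0.1094, 0.2446]
ee_rot: [0.0, 0.914, 0.405, 0.0]
contact_force: [-0.4, 0.6, 0.1]
width: 0.0854
gripper_force: 0.0
```

Call:
servo_tool([
  [-2.9,3.2,0,0,0,0,-1],
  [-2.9,3.2,0,0,0,0,-1],
  [-1.6,1.6,0,0,0,0,-1],
  [0,0,0,0,0,7,-1],
  [0,0,0,0,0,7,-1],
])

```text
clock: 10.8
position: [0.5886, -0.2174, 0.2441]
ee_rot: [-0.0, 0.958, 0.287, -0.0]
contact_force: [0.7, 0.4, 0.8]
width: 0.0853
gripper_force: 0.0
```

Call:
servo_tool([
  [0,0,0,0,0,6,-1],
  [0,0,0,0,0,0,-1],
  [0,0,0,0,0,0,-1],
  [0,0,0,0,0,0,-1],
  [0,0,0,0,0,0,-1],
])

```text
clock: 11.3
position: [0.5894, -0.216, 0.2444]
ee_rot: [-0.0, 0.971, 0.241, 0.0]
contact_force: [-0.2, -0.5, -0.3]
width: 0.085
gripper_force: 0.0
```

```bash
python3 look.py b tray,pocket,ball_center wrist top; python3 look.py - reader,glass scene top
```

```text
11.3 [ 0.589 -0.216  0.244] [-0.     0.971  0.241  0.   ] 0.08504528363484361 [-0.462  0.353  1.378  0.     1.411  0.622]
wrist [ 0.659 -0.18   0.379]
tray 0.85 [263.4 204.6] [ 0.538 -0.251  0.   ]
pocket 0.69 [261.5 160.9] [ 0.586 -0.223  0.006]
ball_center 0.62 [259.5 165.5] [ 0.583 -0.222  0.02 ]
ball_center 0.62 [350.5 108.6] [ 0.681 -0.277  0.02 ]
top [0.391 0.068 1.236]
tray 0.66 [368.9 216.4] [ 0.541 -0.245  0.   ]
pocket 0.68 [359.5 199.8] [ 0.585 -0.219  0.006]
ball_center 0.56 [380.5 167.7] [ 0.673 -0.273  0.02 ]
ball_center 0.53 [363.4 201.2] [ 0.58  -0.226  0.02 ]
11.7 [ 0.589 -0.216  0.244] [-0.     0.971  0.241  0.   ] 0.08559533649605613 [-0.462  0.353  1.378  0.     1.411  0.623]
scene [ 1.154 -0.492  0.705]
reader 0.96 [230.9 220.7] [ 0.555 -0.009  0.   ]
reader 0.68 [320.1 242.4] [0.756 0.087 0.   ]
glass 0.92 [231.  209.6] [ 0.55  -0.002  0.028]
top [0.391 0.068 1.236]
reader 0.82 [277.8 208.3] [0.557 0.002 0.   ]
glass 0.55 [287.2 209.3] [ 0.551 -0.021  0.028]
```

View pics/b_wrist.png

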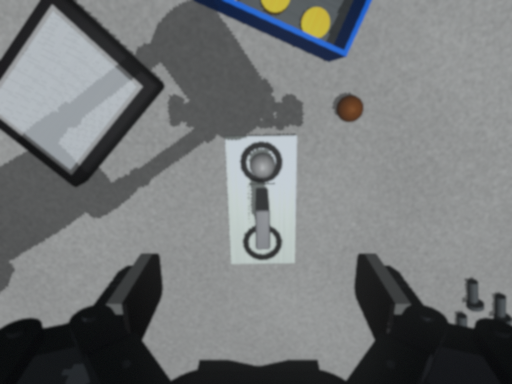

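The wrist picture shows the rings at (262,161), which holds the steel ball, and (262,242). The plate corners are at (225,138), (297,135), (295,263) and (231,264), and the grip's top is around (263,229). I'll check the height and compute the approach.

```bash
python3 - <<'E'
from h import *
np.set_printoptions(precision=4,suppress=True)
s=manip.get_state(); print(s["position"],s["ee_rot"])
A=atz("wrist",(262,161),.009)[:2]; B=atz("wrist",(262,242),.009)[:2]
C=np.array([atz("wrist",p,.006)[:2] for p in((225,138),(297,135),(295,263),(231,264))])
print("rings",A,B,np.linalg.norm(A-B),(A+B)/2,"corners mean",C.mean(0),np.linalg.norm(C[0]-C[1]),np.linalg.norm(C[1]-C[2]))
for q in((A+B)/2,C.mean(0)):
  d=(A-B)/np.linalg.norm(A-B); n=np.array([-d[1],d[0]]); print("yaw",np.degrees(np.arctan2(d[1],d[0])))
  for z in(.082,.006):
    print(z,[proj("wrist",(*(q+u*.021*d+v*.007*n),z)).round() for u in(-1,1) for v in(-1,1)])
q=(A+B)/2; w,x,y,z=s["ee_rot"]; t=np.arctan2(y,x)*2
X=np.array([np.cos(t),np.sin(t)]);Y=np.array([np.sin(t),-np.cos(t)])
D=q-np.array(s["position"])[:2]; print("tool x yaw",np.degrees(t),"shift cm",100*D@X,100*D@Y)
for r in finder.silhouettes("tray","top")[:1]: ys,xs=np.nonzero(r["region"]); print("top tray",atz("top",(xs.mean(),ys.mean()),.01))
for r in finder.silhouettes("reader","top")[:1]: ys,xs=np.nonzero(r["region"]); print("top reader",r["p"],atz("top",(xs.mean(),ys.mean()),.026))
E
```

```text
[ 0.5895 -0.2161  0.2443] [-0.      0.9706  0.2405  0.    ]
rings [ 0.5865 -0.2233] [ 0.4975 -0.2708] 0.10086011589476003 [ 0.542  -0.2471] corners mean [ 0.5401 -0.2481] 0.07994814066356655 0.1602911152222788
yaw 28.064364042486403
0.082 [array([270., 249.]), array([256., 249.]), array([270., 209.]), array([255., 209.])]
0.006 [array([268., 219.]), array([256., 219.]), array([268., 185.]), array([256., 185.])]
yaw 28.064364042486403
0.082 [array([270., 251.]), array([256., 251.]), array([270., 211.]), array([256., 211.])]
0.006 [array([268., 220.]), array([256., 220.]), array([268., 187.]), array([256., 187.])]
tool x yaw 27.83234248604345 shift cm -5.645707769852308 0.5223830841063779
top tray [ 0.5627 -0.2197  0.01  ]
top reader 0.7 [ 0.5525 -0.0111  0.026 ]
```

Model and picture agree: the grip's top projects at 82 mm, and the plate measures 160 x 80 mm. Descending.

Call:
servo_tool([
  [-1.4,0.1,0,0,0,0,-1],
  [-1.5,0.2,0,0,0,0,-1],
  [-1.4,0.1,0,0,0,0,-1],
  [-1.4,0.1,0,0,0,0,-1],
  [0,0,2,0,0,0,-1],
])

```text
clock: 12.6
position: [0.5407, -0.2496, 0.2271]
ee_rot: [0.002, 0.971, 0.239, 0.002]
contact_force: [0.1, -0.5, 0.2]
width: 0.0852
gripper_force: 0.0
```

Call:
servo_tool([
  [0,0,3,0,0,0,-1],
  [0,0,3,0,0,0,-1],
  [0,0,3,0,0,0,-1],
  [0,0,2,0,0,0,-1],
  [0,0,0,0,0,0,-1],
])

```text
clock: 13.1
position: [0.5385, -0.2465, 0.1114]
ee_rot: [-0.002, 0.971, 0.24, -0.002]
contact_force: [0.5, 0.6, -1.0]
width: 0.0856
gripper_force: 0.0
```

```bash
python3 - <<'E'
from h import *
np.set_printoptions(precision=4,suppress=True)
s=manip.get_state(); w,x,y,z=s["ee_rot"]; t=np.arctan2(y,x)*2
X=np.array([np.cos(t),np.sin(t)]);Y=np.array([np.sin(t),-np.cos(t)]); D=np.array([.5415,-.2474])-np.array(s["position"])[:2]
print(s["position"],s["ee_rot"],100*D@X,100*D@Y)
E
```

```text
[ 0.5385 -0.2465  0.1114] [-0.0024  0.9708  0.24   -0.0024] 0.22837107372217608 0.21875625882506367
```

Call:
servo_tool([
  [0,0,2,0,0,0,-1],
  [0,0,2,0,0,0,-1],
  [0,0,1.7,0,0,0,-1],
  [0,0,0.9,0,0,0,-1],
  [0,0,0,0,0,0,-1],
])

```text
clock: 13.6
position: [0.541, -0.2473, 0.0482]
ee_rot: [-0.0, 0.971, 0.24, -0.0]
contact_force: [-0.6, 0.0, 0.3]
width: 0.0854
gripper_force: 0.0
```

Call:
servo_tool([
  [0,0,0,0,0,0,-1],
  [0,0,0,0,0,0,-1],
  [0,0,0,0,0,0,-1],
  [0,0,0,0,0,0,-0.5],
  [0,0,0,0,0,0,0],
], squeeze=25)

```text
clock: 14.1
position: [0.5416, -0.2472, 0.0486]
ee_rot: [0.0, 0.971, 0.241, 0.0]
contact_force: [-0.3, -0.4, -0.6]
width: 0.0592
gripper_force: 0.0
```

Call:
servo_tool([
  [0,0,0,0,0,0,0.2],
  [0,0,0,0,0,0,0.35],
  [0,0,0,0,0,0,0.5],
  [0,0,0,0,0,0,0.6],
  [0,0,0,0,0,0,0.65],
])

```text
clock: 14.6
position: [0.5411, -0.2466, 0.0482]
ee_rot: [-0.001, 0.971, 0.24, -0.0]
contact_force: [-0.6, 1.7, -0.1]
width: 0.0148
gripper_force: 0.7
```

Call:
servo_tool([
  [0,0,0,0,0,0,0.7],
  [0,0,0,0,0,0,0.75],
  [0,0,0,0,0,0,0.85],
  [0,0,0,0,0,0,1],
  [0,0,0,0,0,0,1],
])

```text
clock: 15.1
position: [0.541, -0.2465, 0.0482]
ee_rot: [-0.001, 0.971, 0.24, -0.0]
contact_force: [-2.1, 4.0, 2.7]
width: 0.0139
gripper_force: 25.4
```

Call:
servo_tool([
  [0,0,0,0,0,0,1],
  [0,0,0,0,0,0,1],
  [0,0,0,0,0,0,1],
  [0,0,0,0,0,0,1],
  [0,0,0,0,0,0,1],
], squeeze=80)

```text
clock: 15.6
position: [0.5412, -0.2469, 0.0483]
ee_rot: [-0.0, 0.971, 0.241, -0.0]
contact_force: [-2.9, 4.7, 3.4]
width: 0.0131
gripper_force: 78.8
```

Call:
servo_tool([
  [0,0,-0.2,0,0,0,1],
  [0,0,-0.4,0,0,0,1],
  [0,0,-0.5,0,0,0,1],
  [0,0,-0.6,0,0,0,1],
  [0,0,-0.6,0,0,0,1],
])

```text
clock: 16.1
position: [0.5415, -0.2474, 0.0717]
ee_rot: [0.0, 0.971, 0.24, 0.0]
contact_force: [0.1, -0.0, -5.0]
width: 0.013
gripper_force: 77.8
```

Call:
servo_tool([
  [0,0,-0.8,0,0,0,1],
  [0,0,-0.9,0,0,0,1],
  [0,0,-0.9,0,0,0,1],
  [0,0,-0.9,0,0,0,1],
  [0,0,-0.9,0,0,0,1],
])

```text
clock: 16.6
position: [0.5415, -0.2471, 0.1163]
ee_rot: [0.0, 0.971, 0.241, 0.0]
contact_force: [0.5, -0.1, -5.3]
width: 0.0134
gripper_force: 77.8
```

Call:
servo_tool([
  [0,0,-0.9,0,0,0,1],
  [0,0,-0.9,0,0,0,1],
  [0,0,-0.9,0,0,0,1],
  [0,0,-0.7,0,0,0,1],
  [0,0,-0.4,0,0,0,1],
])

```text
clock: 17.1
position: [0.5417, -0.2473, 0.1542]
ee_rot: [0.0, 0.971, 0.24, 0.0]
contact_force: [-0.2, -0.6, -5.0]
width: 0.0131
gripper_force: 77.8
```

```bash
cat > rd.py <<'E'
from h import *
from scipy.optimize import minimize
np.set_printoptions(precision=4,suppress=True)
s=manip.get_state(); print(s["clock"],s["position"],s["ee_rot"],s["width"],s["gripper_force"])
G=[]
for c in("top","scene"):
    im=optics.get_image(c); cv2.imwrite(f"pics/r_{c}.png",im[:,:,::-1])
    sil=finder.silhouettes("reader",c)
    for r in sil[:2]: print(c,r["p"],r["box"])
    m=sil[0]["region"]
    def box(u):
        x,y,t=u[0]/100,u[1]/100,u[2]; R=np.array([[np.cos(t),-np.sin(t)],[np.sin(t),np.cos(t)]]); q=np.zeros(m.shape,np.uint8)
        P=[proj(c,(*(R@np.array([sx*.075,sy*.065])+[x,y]),z)) for sx in(-1,1) for sy in(-1,1) for z in(0,.028)]
        cv2.fillPoly(q,[np.int32(np.round(cv2.convexHull(np.array(P,np.float32))*16))],1,shift=4); return q>0
    f=lambda u:-np.sum(box(u)&m)/np.sum(box(u)|m)
    b=min((minimize(f,[55.4,-1,t],method="Nelder-Mead",options=dict(initial_simplex=np.array([[55.4,-1,t],[56.4,-1,t],[55.4,0,t],[55.4,-1,t+.2]]))) for t in(-.5,-.3,-.1)),key=lambda r:r.fun)
    print(c,"reader",b.x,b.fun)
E
python3 rd.py
```

```text
17.1 [ 0.5417 -0.2473  0.1542] [0.0003 0.9706 0.2405 0.0004] 0.013088016096678489 77.81770348548889
top 0.83 [284.6, 208.0, 63.0, 69.2]
top reader [55.3322 -1.2622 -0.2761] -0.9626135569531796
scene 0.95 [231.4, 217.5, 73.2, 60.4]
scene reader [55.5644 -1.0576 -0.3061] -0.9544198895027625
```

Call:
servo_tool([
  [0.15,-0.25,0,0,0,0,1],
  [0.3,-0.5,0,0,0,0,1],
  [0.45,-0.76,0,0,0,0,1],
  [0.6,-1.0,0,0,0,0,1],
  [0.76,-1.27,0,0,0,0,1],
])

```text
clock: 17.8
position: [0.5437, -0.202, 0.1532]
ee_rot: [-0.0, 0.971, 0.24, 0.0]
contact_force: [0.7, 0.6, -4.8]
width: 0.0131
gripper_force: 77.9
```

Call:
servo_tool([
  [0.76,-1.27,0,0,0,0,1],
  [0.76,-1.27,0,0,0,0,1],
  [0.76,-1.27,0,0,0,0,1],
  [0.76,-1.27,0,0,0,0,1],
  [0.76,-1.27,0,0,0,0,1],
])

```text
clock: 18.3
position: [0.5478, -0.1278, 0.1534]
ee_rot: [-0.0, 0.971, 0.241, 0.0]
contact_force: [0.0, -0.8, -5.4]
width: 0.0131
gripper_force: 77.9
```

Call:
servo_tool([
  [0.76,-1.27,0,0,0,0,1],
  [0.76,-1.27,0,0,0,0,1],
  [0.76,-1.27,0,0,0,0,1],
  [0.76,-1.27,0,0,0,0,1],
  [0.76,-1.27,0,0,0,0,1],
])

```text
clock: 18.8
position: [0.5517, -0.0541, 0.1533]
ee_rot: [-0.0, 0.971, 0.241, 0.0]
contact_force: [0.9, 0.1, -5.0]
width: 0.0132
gripper_force: 77.9
```

Call:
servo_tool([
  [0.76,-1.27,0,0,0,0,1],
  [0.6,-1.0,0,0,0,0,1],
  [0.45,-0.76,0,0,0,0,1],
  [0.3,-0.5,0,0,0,0,1],
  [0.15,-0.25,0,0,0,0,1],
])

```text
clock: 19.3
position: [0.554, -0.0109, 0.1533]
ee_rot: [0.0, 0.971, 0.241, 0.0]
contact_force: [-0.1, -0.1, -5.5]
width: 0.0134
gripper_force: 77.9
```

Call:
servo_tool([
  [0,0,0,0,0,0,1],
  [0,0,0,0,0,0,1],
  [0,0,0,0,0,0,1],
  [0,0,0,0,0,0,1],
  [0,0,0,0,0,0,1],
])

```text
clock: 19.8
position: [0.554, -0.0117, 0.1533]
ee_rot: [0.0, 0.971, 0.24, 0.0]
contact_force: [-0.9, -0.2, -5.1]
width: 0.0129
gripper_force: 77.9
```

```bash
python3 look.py fin tray,ball_center,tin,label scene top >/tmp/o; cat /tmp/o; python3 - <<'E'
import cv2,numpy as np
a=cv2.imread("pics/fin_scene.png")[110:290,140:380];b=cv2.imread("pics/fin_top.png")[150:270,100:340]
b=cv2.copyMakeBorder(b,0,0,0,0,cv2.BORDER_CONSTANT)
cv2.imwrite("pics/fin.png",cv2.resize(np.vstack([a,b]),None,fx=2,fy=2,interpolation=cv2.INTER_CUBIC))
E
```

```text
19.8 [ 0.554 -0.012  0.153] [0.    0.971 0.24  0.   ] 0.012888912517023888 [-0.147  0.307  1.685 -0.     1.15   0.939]
scene [ 1.154 -0.492  0.705]
tray 0.66 [227.6 186. ] [0.445 0.077 0.   ]
ball_center 0.67 [171.4 311.7] [ 0.684 -0.274  0.02 ]
ball_center 0.58 [249.6 181.9] [0.494 0.114 0.02 ]
tin 0.74 [297.  168.3] [0.524 0.27  0.   ]
label 0.93 [298.9 146.6] [0.511 0.29  0.058]
top [0.391 0.068 1.236]
tray 0.56 [285.8 203. ] [ 0.572 -0.019  0.   ]
tray 0.26 [143.8 223.9] [0.505 0.363 0.   ]
ball_center 0.69 [138.  226.6] [0.495 0.373 0.02 ]
ball_center 0.49 [379.7 166. ] [ 0.678 -0.271  0.02 ]
tin 0.79 [178.1 219.9] [0.518 0.271 0.   ]
tin 0.27 [219.2 259.6] [0.415 0.156 0.   ]
label 0.7 [162.5 220.3] [0.51  0.301 0.058]
```

View pics/fin.png

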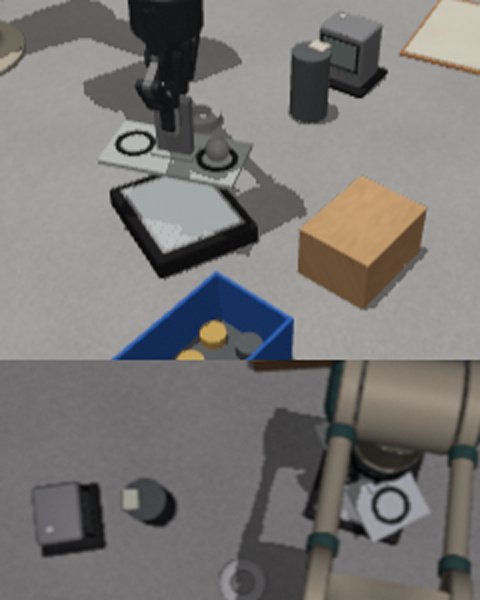

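The final picture shows the ball in its ring at crop (215,150), the tray over the reader, and the tin's tab towards the scanner. One last check: does the scene view match a level tray?

```bash
python3 - <<'E'
from h import *
c=np.array([.554,-.0117]);d=np.array([.884,.467]);n=np.array([-.467,.884])
f=lambda p,q,z:((proj("scene",(*(c+p*d+q*n),z))-[140,110])*2).round()
for tilt in(0,.1):
  z=.1045
  print(tilt,"ball",f(.05,0,z+.02-.05*tilt),"empty ring",f(-.05,0,z+.009+.05*tilt),"corners",[f(p,q,z+.006-p*tilt) for p in(-.08,.08) for q in(-.04,.04)])
E
```

```text
0 ball [215. 149.] empty ring [134. 141.] corners [array([ 96., 159.]), array([124., 119.]), array([230., 185.]), array([251., 143.])]
0.1 ball [215. 152.] empty ring [133. 138.] corners [array([ 95., 153.]), array([123., 114.]), array([230., 191.]), array([251., 148.])]
```

```bash
python3 -c "
from rig import manip
print(manip.sign_off())"
```

```text
the job is handed in; nothing more can be done
None
```

I turned the tin so its label faces the scanner's window and released it, and the gripper is holding the tray level about 77 mm above the centre of the reader's glass with the ball in its pocket; the job is handed in, but no verdict came back.

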